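# Lamp held over the lens barrel

## Robot

A 7-joint arm with a two-finger parallel gripper is mounted at the origin on the work surface. World frame = base frame: x ahead of the robot, y to its left, z up, the work surface at z = 0. Lengths are in m, angles in rad, forces in N, time in s.
With the tool pointing down it reaches from about 0.425 to 0.875 m from the base axis. Payload 4.7 kg.
Tool frame: the origin (TCP) lies midway between the tips of the shut fingers; the grasp point (between the pads) lies 19 mm behind it; z points along the fingers, y is the line along which they close (so a half turn about z gives the same grasp; the last joint's range is limited). The gripper opens to 87 mm and grips with 3 to 60 N. Pads are 19 mm wide; open, the fingers measure 117 mm over their backs; the gripper's body (75 mm by 190 mm) begins 51 mm behind the grasp point.
Start: joints at [0.014, 0.321, -0.07, 1.45, 0.023, 1.371, -0.057], TCP at [0.65, -0, 0.223] pointing down, gripper open.
Joint ranges: [-2.86, 2.86], [-0.3, 2.09], [-1.38, 1.24], [0.06, 2.45], [-1.56, 4.7], [0.09, 2.05], [-2.69, 2.69]. Speed limits (rad/s): [2.57, 2.57, 3.14, 3.14, 3.14, 3.14, 3.14].

## Interface

Orientations are given as a rotation vector (axis times angle).
In Python, from plant import r, vision, ticket gives the robot as it stands.
- The arm moves only by the tool send_rows, never from a script. Its argument "commands" is a list that holds one entry, the list of rows, each a list of 7 numbers: the shift along the tool's x, y, z in cm, then the turn, a rotation vector about the tool's x, y, z in rad, then the opening, from 0 (shut) to 1 (fully open). In form: [[[tx, ty, tz, rx, ry, rz, gripper], ...]]. A call has 1 to 5 rows; each row shifts and turns the commanded pose from where the row before left it, along the tool's axes as they then stand; what a row does not reach is not made up. A row lasts 1/8 s, in which the tool goes at most 62.5 mm and 10.7 degrees, less where a joint would pass 70% of its speed; a pose out of reach is approached as far as the arm can. A call is refused whole if a number of a shift passes 6.25 or a number of a turn 0.188, either way. A call with a gripper value outside its range is refused whole. The fingers move at their own pace and stop on an object; the grip force is fixed at half the most. Time passes only in rows, so rows that do not move let the fingers close. It gives the time, the measured TCP pose, the force, the opening and the grip force at its end, in the units of the state.
- r.observe(): the state, without advancing time (a new reading comes with each control period).
- vision.read_camera(name): name is "scene" or "side" or "wrist"; returns a dict with "pixels" (420x560x3 uint8, red, green, blue), "mtx" (3x3 intrinsics, pixels), "extrinsics" (4x4, takes a point from camera to world coordinates); the wrist camera has in their place "T_tool_cam" (4x4, takes a point from camera to tool coordinates, whose origin is the TCP and whose axes are the flange's). Camera axes: x right, y down, z forward; pixel columns grow to the right and rows downward; lengths in m; the calibration is good to about 2 mm. A picture is of the moment at which its call begins: read the wrist's pose just before it. There is no depth.
- ticket.job_done(): hands the job in; it is judged then, once.
The state is a dict: "time": time; "q": joint angles; "dq": joint speeds; "joint_torque": joint torques, N m; "ee_pos": TCP position; "orientation": TCP orientation; "force": force on the tool from outside, world axes, zero at the start; "torque": the same for the moment, N m; "gripper_width": opening from 0.0 (shut) to 1.0 (fully open); "grip_force": force on a finger pad.
Only numpy, scipy, OpenCV 4.12 (cv2) and the standard library are available. Lean on these libraries where they do the work, as an engineer would, in place of code of your own. Each camera call takes 0.05 s, during which the arm holds its last target. There are 200 camera calls.

## Task

Set the lens barrel into the two V yokes of the measuring base (either way round, focus ring between the yokes) without dropping it, and let go of it. Then take the bar lamp by its grip, carry it over the baffle, and finish while still holding it still and level, centred over the barrel and lengthwise along it, its underside about 15 mm above the barrel's focus ring and touching nothing. Do not knock the baffle or touch the barrel with the lamp, and leave the other things on the table where they are.

Things in the scene. Friction and masses are not known exactly. Their poses are not given: they have to be found in the camera images.
- barrel: the lens barrel: aluminium tube 40 mm in diameter and 110 mm long with a dark focus ring round its middle (46 mm in diameter, 24 mm wide); about 0.3 kg. Origin at its centre, on its axis; x runs along its axis. It is round, so its y and z may point anywhere. It starts lying in the grey rest, axis 32 mm above the table.
- rest: fixed low grey plastic V rest on which the barrel starts: base 120 x 70 x 4 mm, two 10 mm thick V yokes centred 30 mm either side of the middle, leaving 50 mm free between them for the fingers. Origin under its centre; x along the barrel.
- lamp: the bar lamp: aluminium bar with black end caps, 130 (x) x 38 (y) x 24 mm, with an upright black grip block on its middle (50 mm along x, 20 mm along y, from 22 to 68 mm above the underside); about 0.25 kg, balanced about its middle. Origin at the centre of its underside (the light side), z up. It starts standing on the table on its underside. Either end may lead.
- fixture: the measuring base, fixed: black plate 220 (x) x 160 (y) x 14 mm; in its middle a pedestal 90 x 36 mm, top 50 mm above the table, with two V yokes; a chrome bail handle across each end (97 mm from the middle, 51 mm tall) and a clamp knob (52 mm tall, 32 mm across) 60 mm to -x and 62 mm to +y of the middle. Origin under the plate's centre.
- cradle (a point): point on the measuring base where the middle of the seated barrel's axis lies, 90 mm above the table; x along the barrel, z up. The V yokes (10 mm thick, 45 degree sides, 45 mm wide at the top, up to 84 mm above the table) are centred 30 mm either side of it along x; the focus ring sits between them with 13 mm to spare each way. Fingers have room there down to 40 mm below this point.
- baffle: the baffle: fixed upright grey panel 340 mm long (x), 8 mm thick (y), 90 mm tall, with 50 mm wide feet; it stands between the parts and the measuring base. Origin under its centre, z up.
- cap: loose round grey lens cap lying flat, 40 mm across, 12 mm thick; origin under its centre. A bystander.
- thumbscrew: loose steel thumbscrew standing on its 44 mm head, stem up, 50 mm tall; origin under its centre. A bystander.
- driver: loose screwdriver, 170 mm long, lying on the table; its x axis runs along it from handle to tip. A bystander.
- tube: loose dark spare tube standing upright, 48 mm across at the foot, 85 mm tall; origin under its centre. A bystander.
- mouse: loose black computer mouse, 105 x 60 x 33 mm; origin under its centre. A bystander.
- bottle: loose clear water bottle, 64 mm across, 190 mm tall; origin under its centre. A bystander.
Things that resemble listed ones, but are neither listed nor needed, are in the scene too. What is shaped like the lamp but green is not meant.

How it is judged:
By the outcome, as a careful person would: the job done as asked, in the order asked, and still so for the second after the job is handed in, while the arm keeps its last pose, push and grip.
It also fails if it takes over 72 s, if anything falls off the work surface, if the arm or the gripper's body presses on something with over 40 N, if the wrist force passes 120 N, or if a joint passes its speed limit or range.

## Working session

There is one attempt and no reset: what is moved stays moved. The work goes in short steps, Python scripts to look and compute and a tool call to move; the robot and the scene stay as the last step left them, time stands still between calls to the robot, and variables do not carry over. Pictures are saved under pics/ and viewed, at most 11 in all, crops included, and the job is handed in when it is done.

Besides the shell and the picture viewer there is one more tool, called after "Request:" as name([rows], argument=value, ...), one row to a line, values as JSON. send_rows: Moves the arm, as the interface text tells. Its arguments: {"type":"object","properties":{"commands":{"type":"array"}},"required":["commands"]}

```bash
mkdir -p pics
python3 - <<'E'
from plant import r, vision
import cv2, numpy as np, pickle
s=r.observe();print(s)
for n in("scene","side","wrist"):
    d=vision.read_camera(n);pickle.dump((s,d),open(f'pics/{n}0.pkl','wb'))
    cv2.imwrite(f'pics/{n}0.png',d['pixels'][...,::-1]);print(n,d['mtx'],d.get('extrinsics',d.get('T_tool_cam')))
E
```

```text
{'time': 0.0, 'q': array([ 0.01412208,  0.32183857, -0.07008793,  1.45166057,  0.02260324,
        1.37080329, -0.0568991 ]), 'dq': array([-1.58801944e-04, -8.95484018e-04, -9.50281990e-05, -2.42108480e-04,
       -1.05635991e-03, -9.75037626e-04,  6.96378496e-04]), 'joint_torque': array([-2.58547143e-04, -4.91284704e+01, -4.03903294e-01, -3.12526345e+01,
       -6.40594075e-02,  4.37659642e-02,  1.61017233e-04]), 'ee_pos': array([ 6.49449210e-01, -6.35858317e-05,  2.21458675e-01]), 'orientation': array([-2.22051674, -2.22054507,  0.00224286]), 'force': array([ 0.58379576, -0.36302734, -1.21509922]), 'torque': array([-0.04500568, -0.02584109, -0.03926959]), 'grip_force': 0.0, 'gripper_width': 1.0024656055427146}
scene [[470.96753409   0.         276.11300957]
 [  0.         470.96753409 201.65236716]
 [  0.           0.           1.        ]] [[ 0.67637395  0.54245016 -0.49826309  1.32342124]
 [ 0.73640879 -0.48439112  0.47230004 -0.76168402]
 [ 0.01484502 -0.68637676 -0.7270946   1.24520483]
 [ 0.          0.          0.          1.        ]]
side [[386.0336355    0.         288.34471435]
 [  0.         386.0336355  207.07651422]
 [  0.           0.           1.        ]] [[ 0.89227784 -0.35369167  0.28061088  0.24428465]
 [-0.45130057 -0.68087014  0.57683937 -0.61857033]
 [-0.01296371 -0.64134083 -0.76714659  0.8587267 ]
 [ 0.          0.          0.          1.        ]]
wrist [[351.70661804   0.         279.83475114]
 [  0.         351.70661804 208.077184  ]
 [  0.           0.           1.        ]] [[-1.10543159e-04 -9.57394370e-01 -2.88783671e-01  7.87083827e-02]
 [ 9.99999389e-01  2.11895780e-04 -1.08527922e-03  2.63750453e-04]
 [ 1.10023226e-03 -2.88783614e-01  9.57393761e-01 -1.61145025e-01]
 [ 0.00000000e+00  0.00000000e+00  0.00000000e+00  1.00000000e+00]]
```

View pics/scene0.png

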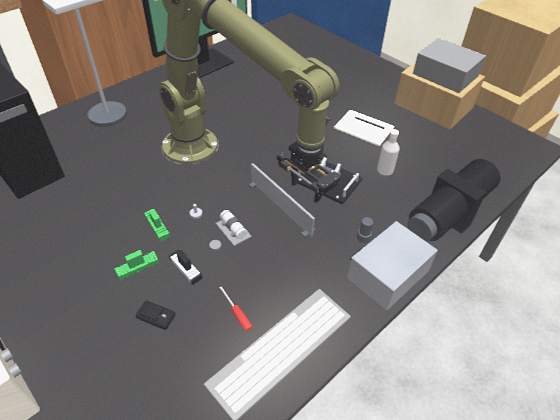

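View pics/side0.png

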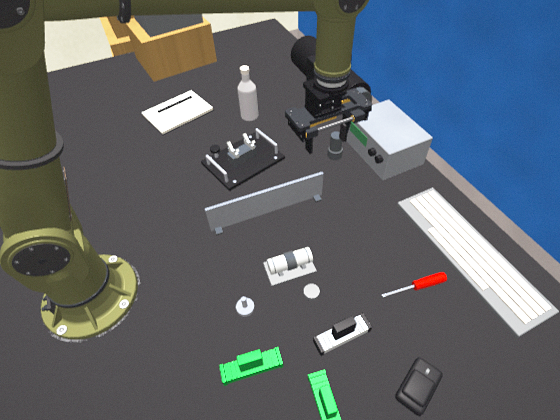

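Side view: barrel in rest at (290,262), white lamp with black grip at (343,332), baffle (265,203), fixture (243,158). Lamp candidates: green at side (251,364), green at (323,397), and white/black at (343,332). The white/black one fits, since green is excluded. I'll confirm that in crops.

Run:
```python
import cv2
a=cv2.imread('pics/side0.png')[120:360,190:390];cv2.imwrite('pics/sidec.png',cv2.resize(a,None,fx=2.5,fy=2.5,interpolation=cv2.INTER_CUBIC))
a=cv2.imread('pics/scene0.png')[140:290,160:370];cv2.imwrite('pics/scenec.png',cv2.resize(a,None,fx=3.5,fy=3.5,interpolation=cv2.INTER_CUBIC))
```

```text
(no output)
```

View pics/sidec.png

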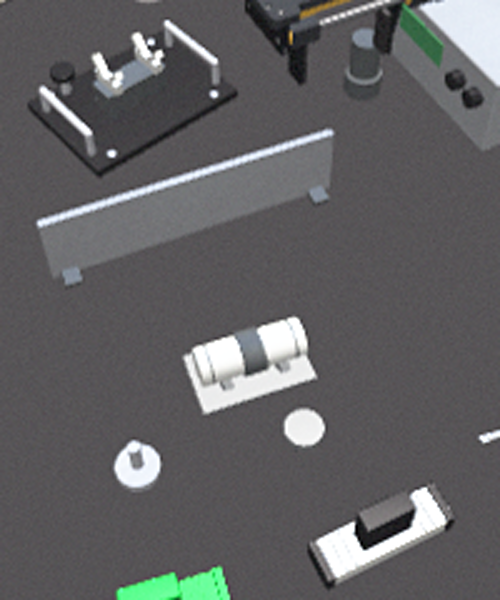

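View pics/scenec.png

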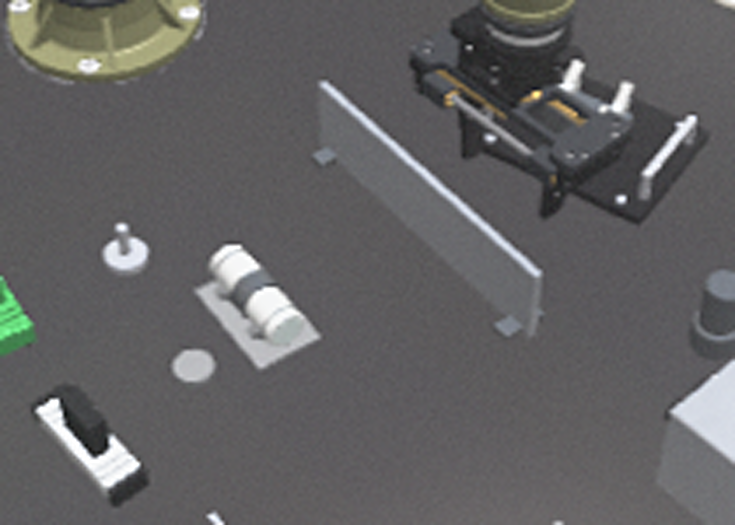

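```bash
cat > h.py <<'E'
import numpy as np, pickle, cv2
from scipy.spatial.transform import Rotation as R
def back(uv,z,K,T):
    d=T[:3,:3]@np.linalg.solve(K,[uv[0],uv[1],1]);o=T[:3,3];return (o+d*(z-o[2])/d[2])[:3]
def proj(P,K,T):
    p=(np.atleast_2d(P)-T[:3,3])@T[:3,:3];q=p@K.T;return q[:,:2]/q[:,2:]
def cam(s,d):
    if 'extrinsics' in d: return d['mtx'],d['extrinsics']
    B=np.eye(4);B[:3,:3]=R.from_rotvec(s['orientation']).as_matrix();B[:3,3]=s['ee_pos'];return d['mtx'],B@d['T_tool_cam']
def moves(s,pos,yaw):
    """tool down, tool x = world (cos yaw, sin yaw); returns shift in tool axes (cm) and turn vector"""
    M=R.from_rotvec(s['orientation']);c,n=np.cos(yaw),np.sin(yaw)
    G=R.from_matrix(np.array([[c,n,0],[n,-c,0],[0,0,-1]]).T)
    return M.inv().apply(np.array(pos)-s['ee_pos'])*100,(M.inv()*G).as_rotvec()
E
python3 - <<'E'
from h import *
S=cam(*pickle.load(open('pics/side0.pkl','rb')));C=cam(*pickle.load(open('pics/scene0.pkl','rb')))
print('tool x',R.from_rotvec([-2.2205,-2.2205,.0022]).as_matrix().round(3))
def f(n,u,z,s=1):
    p=np.array(u)/2.5+[190,120] if s else np.array(u)/3.5+[160,140]
    print(n,back(p,z,*(S if s else C)).round(4))
f('barL',(204,364),.032);f('barR',(296,337),.032);f('ring',(251,351),.032)
f('restBL',(205,412),.004);f('restBR',(316,378),.004)
f('gripTL',(357,514),.068);f('gripTR',(408,490),.068);f('gripBL',(363,532),.068);f('gripBR',(413,503),.068)
f('lampL',(322,561),.024);f('lampR',(440,505),.024)
for u in[(30,103),(101,172),(237,95)]:f('plate',u,.014)
f('bafL',(38,222),.09);f('bafR',(332,132),.09)
f('knob',(63,72),.052);f('yokeA',(107,72),.084);f('yokeB',(150,48),.084)
f('cap',(304,427),.012);f('screw',(137,465),.005);f('tube',(362,85),.0)
f('s ring',(254,293),.032,0);f('s bafL',(322,84),.09,0);f('s bafR',(540,274),.09,0);f('s grip',(84,418),.068,0);f('s plate',(640,221),.014,0);f('s plateR',(708,134),.014,0);f('s yoke',(625,95),.08,0)
E
```

```text
tool x [[-0.     1.    -0.002]
 [ 1.    -0.    -0.   ]
 [-0.    -0.002 -1.   ]]
barL [ 0.4245 -0.1466  0.032 ]
barR [ 0.5207 -0.1606  0.032 ]
ring [ 0.4728 -0.1545  0.032 ]
restBL [ 0.408  -0.1807  0.004 ]
restBR [ 0.5245 -0.1974  0.004 ]
gripTL [ 0.4693 -0.3599  0.068 ]
gripTR [ 0.5195 -0.3615  0.068 ]
gripBL [ 0.4657 -0.3757  0.068 ]
gripBR [ 0.5169 -0.3734  0.068 ]
lampL [ 0.4329 -0.368   0.024 ]
lampR [ 0.5526 -0.3724  0.024 ]
plate [0.3954 0.3129 0.014 ]
plate [0.4321 0.1595 0.014 ]
plate [0.6354 0.204  0.014 ]
bafL [0.3313 0.0538 0.09  ]
bafR [0.6675 0.0266 0.09  ]
knob [0.4435 0.3056 0.052 ]
yokeA [0.4826 0.2444 0.084 ]
yokeB [0.5458 0.2609 0.084 ]
cap [ 0.4848 -0.2433  0.012 ]
screw [ 0.3263 -0.2025  0.005 ]
tube [0.7952 0.1589 0.    ]
s ring [ 0.4695 -0.1531  0.032 ]
s bafL [0.3342 0.0508 0.09  ]
s bafR [0.67   0.0312 0.09  ]
s grip [ 0.508 -0.373  0.068]
s plate [0.645  0.2121 0.014 ]
s plateR [0.6075 0.3638 0.014 ]
s yoke [0.5493 0.2837 0.08  ]
```

The crops confirm the lamp: white bar, black end caps and black grip, at side pixel (343,326). The barrel's ring is at crop (251,351), and the fixture and baffle are clearly visible. Now moving above the barrel and turning about 98°.

Request:
send_rows([
  [[-3.1,-3.5,0.3,0,0,0,1],[-3.1,-3.5,0.3,0,0,0,1],[-3.1,-3.5,0.3,0,0,0,1],[-3.1,-3.5,0.3,0,0,0,1],[-3.0,-3.7,0.3,0,0,0,1]],
])

```text
time: 0.78
ee_pos: [0.4716, -0.155, 0.2073]
orientation: [-2.222, -2.221, 0.0]
force: [-0.2, -0.0, -0.9]
gripper_width: 1.002
grip_force: 0.0
```

Request:
send_rows([
  [[0,0,0,0,0,0.171,1],[0,0,0,0,0,0.171,1],[0,0,0,0,0,0.171,1],[0,0,0,0,0,0.171,1],[0,0,0,0,0,0.171,1]],
])

```text
time: 1.4
ee_pos: [0.4728, -0.154, 0.2073]
orientation: [-2.945, -1.092, 0.001]
force: [-0.1, -1.0, -0.5]
gripper_width: 1.002
grip_force: 0.0
```

Request:
send_rows([
  [[0,0,0,0,0,0.171,1],[0,0,0,0,0,0.171,1],[0,0,0,0,0,0.171,1],[0,0,0,0,0,0.171,1],[0,0,0,0,0,0.171,1]],
])

```text
time: 2.02
ee_pos: [0.4728, -0.154, 0.2073]
orientation: [-3.133, 0.227, 0.001]
force: [-0.1, -0.1, -0.1]
gripper_width: 1.0
grip_force: 0.0
```

Request:
send_rows([
  [[0,0,0,0,0,0,1],[0,0,0,0,0,0,1]],
])

```text
time: 2.28
ee_pos: [0.4729, -0.154, 0.2074]
orientation: [-3.134, 0.214, 0.0]
force: [-0.0, 0.4, -0.2]
gripper_width: 0.997
grip_force: 0.0
```

```bash
cat >> h.py <<'E'
def snap(tag,names=('wrist',)):
    from plant import r,vision
    for n in names:
        s=r.observe();d=vision.read_camera(n);pickle.dump((s,d),open(f'pics/{n}{tag}.pkl','wb'))
        cv2.imwrite(f'pics/{n}{tag}.png',d['pixels'][...,::-1])
    return s
E
python3 - <<'E'
from h import *
s=snap(1,('scene','wrist'));print(s['ee_pos'],R.from_rotvec(s['orientation']).as_matrix().round(3),s['q'].round(2))
a=cv2.imread('pics/wrist1.png');b=cv2.imread('pics/scene1.png')[140:240,240:380]
cv2.imwrite('pics/w1.png',cv2.resize(a,None,fx=1.4,fy=1.4))
E
```

```text
[ 0.47293881 -0.15399632  0.20747967] [[ 0.991 -0.136 -0.   ]
 [-0.136 -0.991 -0.   ]
 [-0.     0.    -1.   ]] [ 0.22  0.01  0.04  1.84 -0.    1.29 -1.45]
```

View pics/w1.png

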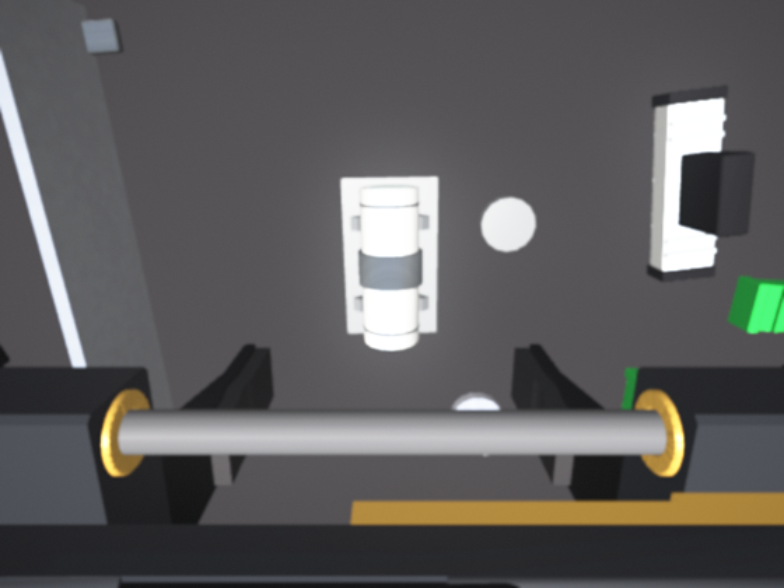

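Wrist view (scaled 1.4×): barrel ring centre at (391,268), rest plate corners at (341,178), (439,177), (347,333) and (437,332), lamp at the right at (690,185).

Run:
```python
from h import *
s,d=pickle.load(open('pics/wrist1.pkl','rb'));W=cam(s,d)
def f(n,u,z):p=back(np.array(u)/1.4,z,*W);print(n,p.round(4));return p
c=[f('c',u,.004) for u in[(341,178),(439,177),(347,333),(437,332)]];m=np.mean(c,0);e=(c[0]+c[1]-c[2]-c[3])/2
print('rest',m,np.degrees(np.arctan2(e[1],e[0])),np.hypot(*e[:2]))
f('ringtop',(391.5,249),.053);f('ringbot',(391,287),.053)
a=f('t1',(390,200),.032);b=f('t2',(391,330),.032);print(np.degrees(np.arctan2(*(a-b)[1::-1])))
# lamp: caps far/near at z=.024 left edge corners + base
for u,z in[((653,104),.024),((649,279),0.),((649,267),.024),((727,95),.024),((655,97),.024),((715,268),.024),((687,155),.068),((753,153),.068),((748,235),.068),((719,228),.068)]:f('l',u,z)
f('baftop',(0,52),.09);f('baf2',(80,365),.09)
print(proj([s['ee_pos']],*W)*1.4)
```

```text
c [ 0.5325 -0.126   0.004 ]
c [ 0.5235 -0.1963  0.004 ]
c [ 0.4133 -0.1108  0.004 ]
c [ 0.4043 -0.1816  0.004 ]
rest [ 0.46839505 -0.15368687  0.004     ] -7.152581839749144 0.1200855821264234
ringtop [ 0.4859 -0.1564  0.053 ]
ringbot [ 0.4603 -0.1525  0.053 ]
t1 [ 0.5151 -0.1594  0.032 ]
t2 [ 0.4218 -0.1472  0.032 ]
-7.46366432126217
l [ 0.5523 -0.3388  0.024 ]
l [ 0.424  -0.3498  0.    ]
l [ 0.4414 -0.3377  0.024 ]
l [ 0.5513 -0.3867  0.024 ]
l [ 0.5565 -0.3401  0.024 ]
l [ 0.4341 -0.3849  0.024 ]
l [ 0.521 -0.337  0.068]
l [ 0.5169 -0.3754  0.068 ]
l [ 0.4676 -0.3759  0.068 ]
l [ 0.4745 -0.358   0.068 ]
baftop [0.6235 0.0281 0.09  ]
baf2 [0.4476 0.0433 0.09  ]
[[390.17265896 373.44872642]]
```

Request:
send_rows([
  [[-0.1,0,4.5,0,0,-0.01,1],[0,0,4.5,0,0,0,1],[0,0,4.5,0,0,0,1],[0,0,3.5,0,0,0,1],[0,0,2.3,0,0,0,1]],
])

```text
time: 3.0
ee_pos: [0.471, -0.1536, 0.0127]
orientation: [-3.135, 0.2, 0.003]
force: [-0.3, 0.4, 0.1]
gripper_width: 1.0
grip_force: 0.0
```

Request:
send_rows([
  [[0,0,0,0,0,0,1],[0,0,0,0,0,0,0.4],[0,0,0,0,0,0,0.4],[0,0,0,0,0,0,0.4],[0,0,0,0,0,0,0.4]],
])

```text
time: 3.62
ee_pos: [0.4724, -0.154, 0.0151]
orientation: [3.135, -0.203, 0.002]
force: [0.1, -0.6, 0.1]
gripper_width: 0.629
grip_force: 0.0
```

Request:
send_rows([
  [[0,0,0,0,0,0,0.4],[0,0,0,0,0,0,0.4],[0,0,0,0,0,0,0.4]],
])

```text
time: 4.0
ee_pos: [0.4724, -0.1526, 0.0148]
orientation: [-3.134, 0.201, -0.0]
force: [0.4, 5.6, 3.5]
gripper_width: 0.521
grip_force: 30.0
```

Request:
send_rows([
  [[0,0,-1.5,0,0,0,0.4],[0,0,-3.5,0,0,0,0.4],[0,0,-4.5,0,0,0,0.4],[0,0,-5,0,0,0,0.4],[0,0,-4,0,0,0,0.4]],
])

```text
time: 4.62
ee_pos: [0.4717, -0.1554, 0.2022]
orientation: [3.133, -0.205, 0.003]
force: [1.0, -0.1, -3.4]
gripper_width: 0.524
grip_force: 30.0
```

Request:
send_rows([
  [[-0.5,-3,0,0,0,0,0.4],[-0.7,-4.5,0,0,0,0,0.4],[-0.7,-4.5,0,0,0,0,0.4],[-0.7,-4.5,0,0,0,0,0.4],[-0.7,-4.5,0,0,0,0,0.4]],
])

```text
time: 5.25
ee_pos: [0.4661, 0.0585, 0.2]
orientation: [3.133, -0.205, 0.001]
force: [0.2, -0.7, -3.6]
gripper_width: 0.518
grip_force: 30.0
```

Request:
send_rows([
  [[-0.7,-4.5,0,0,0,0,0.4],[-0.7,-4.5,0,0,0,0,0.4],[-0.7,-4.5,0,0,0,0,0.4],[-0.7,-4,0,0,0,0,0.4],[-0.1,-0.4,0,0,0,-0.1,0.4]],
])

```text
time: 5.88
ee_pos: [0.4599, 0.2425, 0.1999]
orientation: [-3.141, 0.035, -0.001]
force: [0.1, -0.4, -2.8]
gripper_width: 0.52
grip_force: 30.0
```

Request:
send_rows([
  [[0,0,0,0,0,-0.121,0.4],[0,0,0,0,0,-0.121,0.4],[0,0,0,0,0,0,0.4],[0,0,0,0,0,0,0.4]],
])

```text
time: 6.38
ee_pos: [0.4609, 0.2391, 0.1997]
orientation: [3.124, 0.329, 0.001]
force: [1.4, -0.4, -3.4]
gripper_width: 0.519
grip_force: 30.0
```

Run:
```python
from h import *
s=snap(2,('side','wrist'));print(s['ee_pos'],R.from_rotvec(s['orientation']).as_matrix().round(3),s['q'].round(2),s['gripper_width'])
a=cv2.imread('pics/wrist2.png')
cv2.imwrite('pics/w2.png',cv2.resize(a,None,fx=1.4,fy=1.4))
```

```text
[0.46085241 0.23928715 0.19966312] [[ 0.978  0.209  0.   ]
 [ 0.209 -0.978 -0.001]
 [ 0.     0.001 -1.   ]] [-0.17  0.07 -0.38  1.79  0.03  1.28 -1.91] 0.5280493682058114
```

View pics/w2.png

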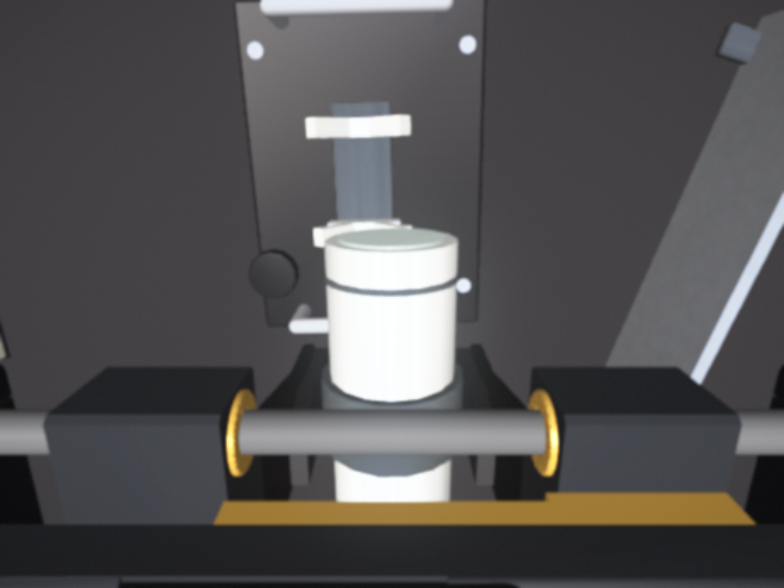

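Wrist view (1.4×): barrel held straight. Fixture ahead: far yoke (358,125), pedestal's far edge (361,103), plate edges from (237,4) to (268,325) and from (484,2) to (478,321), knob (273,272).

Run:
```python
from h import *
s,d=pickle.load(open('pics/wrist2.pkl','rb'));W=cam(s,d)
def f(n,u,z):p=back(np.array(u)/1.4,z,*W);print(n,p.round(4));return p
L1,L2,R1,R2=[f('p',u,.014) for u in[(237,4),(268,325),(486,2),(478,321)]]
for a,b in((L1,L2),(R1,R2)):print(np.degrees(np.arctan2(*(a-b)[1::-1])))
a=f('pedfar',(361,103),.05);f('pedL',(334,104),.05);f('pedR',(389,103),.05)
y1=f('yokeL',(306,119),.084);y2=f('yokeR',(410,116),.084);print(np.degrees(np.arctan2(*(y2-y1)[1::-1]))+90,np.linalg.norm(y1-y2))
f('yL2',(306,137),.084);f('yR2',(410,135),.084);f('yN',(314,228),.084)
f('knob',(274,270),.052)
# model projection for guess, and barrel end in hand
from scipy.optimize import least_squares
M=[([.11,0,.014],None)]
pts=np.array([[-.11,.08,.014],[-.11,-.08,.014],[.045,.018,.05],[.045,-.018,.05],[.035,.0225,.084],[.035,-.0225,.084],[-.025,.0225,.084],[-.06,.062,.052]])
obs=np.array([(268,325),(478,321),(334,104),(389,103),(306,118),(410,115),(314,227),(274,270)])/1.4
def w(v):
    c,n=np.cos(v[2]),np.sin(v[2]);q=pts.copy();q[:,:2]=pts[:,:2]@np.array([[c,n],[-n,c]])+v[:2];return q
o=least_squares(lambda v:(proj(w(v),*W)-obs).ravel(),[.517,.26,.21],loss='soft_l1');print(o.x,np.degrees(o.x[2]),(proj(w(o.x),*W)-obs).round(1).tolist())
print('move',moves(s,[o.x[0],o.x[1],s['ee_pos'][2]],o.x[2]))
# barrel front end: face silhouette left/right edges at axis height
z=s['ee_pos'][2]+.019
f('b1',(326,245),z);f('b2',(459,245),z);f('top far edge',(391,229),z+.02);f('ringfar',(391,400),z+.023)
```

```text
p [0.5996 0.367  0.014 ]
p [0.3911 0.3185 0.014 ]
p [0.6333 0.215  0.014 ]
p [0.427 0.165 0.014]
13.089713251859655
13.603863291534848
pedfar [0.5568 0.2775 0.05  ]
pedL [0.5529 0.293  0.05  ]
pedR [0.5602 0.2613 0.05  ]
yokeL [0.5409 0.3021 0.084 ]
yokeR [0.5539 0.2485 0.084 ]
13.622035061275568 0.05523429662542401
yL2 [0.5318 0.3007 0.084 ]
yR2 [0.5445 0.2464 0.084 ]
yN [0.4843 0.2884 0.084 ]
knob [0.4457 0.313  0.052 ]
[0.51423374 0.26719416 0.23190251] 13.287035272378283 [[-1.5, 1.8], [0.6, 1.5], [-2.2, -1.8], [2.0, -2.1], [7.2, -0.9], [-6.5, -0.2], [6.4, 1.5], [-1.4, 4.1]]
move (array([ 5.80352321e+00, -1.61331679e+00,  3.78689231e-04]), array([ 0.00063536, -0.00023441, -0.02133582]))
b1 [0.5064 0.2682 0.2187]
b2 [0.5145 0.23   0.2187]
top far edge [0.5183 0.2512 0.2387]
ringfar [0.4732 0.2416 0.2417]
```

Run:
```python
from h import *
from scipy.optimize import least_squares
s,d=pickle.load(open('pics/wrist2.pkl','rb'));W=cam(s,d)
S=cam(*pickle.load(open('pics/side0.pkl','rb')))
pts=np.array([[-.11,.08,.014],[-.11,-.08,.014],[.045,.018,.05],[.045,-.018,.05],[.035,.0275,.084],[.035,-.0275,.084],[-.025,.0275,.084],[-.06,.062,.052]])
obs=np.array([(268,325),(478,321),(334,104),(389,103),(306,118),(410,115),(314,227),(274,270)])/1.4
P2=np.array([[-.11,.08,.014],[-.11,-.08,.014],[.11,-.08,.014],[-.06,.062,.052]]);O2=np.array([(30,103),(101,172),(237,95),(63,71)])/2.5+[190,120]
def w(v,p):
    c,n=np.cos(v[2]),np.sin(v[2]);q=p.copy();q[:,:2]=p[:,:2]@np.array([[c,n],[-n,c]])+v[:2];return q
for g in(lambda v:(proj(w(v,pts),*W)-obs).ravel(),lambda v:(proj(w(v,P2),*S)-O2).ravel()):
    o=least_squares(g,[.517,.26,.21],loss='soft_l1');print(o.x,np.degrees(o.x[2]),g(o.x).round(1).tolist())
    print('move',moves(s,[o.x[0],o.x[1],.111],o.x[2]))
```

```text
[0.51419034 0.26714552 0.23447215] 13.434264634902936 [-1.2, 2.0, 0.9, 1.3, -2.3, -1.7, 1.9, -2.1, 0.4, -0.6, 0.1, -0.4, 0.3, 1.8, -1.2, 4.3]
move (array([ 5.79612404, -1.61507805,  8.86669018]), array([ 0.00063566, -0.00023359, -0.02390545]))
[0.51810894 0.26052266 0.22782176] 13.053225395602427 [-0.8, 0.1, -0.8, 0.7, 1.7, -1.4, 0.5, -0.1]
move (array([ 6.04090221, -0.8855163 ,  8.86721089]), array([ 0.00063487, -0.0002357 , -0.01725506]))
```

Request:
send_rows([
  [[3,-0.8,0,0,0,0,0.4],[2.8,-0.7,1.5,0,0,-0.02,0.4],[0,0,3.5,0,0,0,0.4],[0,0,3.3,0,0,0,0.4],[0,0,0,0,0,0,0.4]],
])

```text
time: 7.1
ee_pos: [0.5121, 0.2653, 0.1136]
orientation: [3.118, 0.363, -0.01]
force: [0.6, -0.5, -2.1]
gripper_width: 0.52
grip_force: 30.0
```

Request:
send_rows([
  [[0,0,0,0,0,0,0.4],[0,0,0,0,0,0,0.4]],
])

```text
time: 7.35
ee_pos: [0.5154, 0.2674, 0.1186]
orientation: [-3.119, -0.364, -0.005]
force: [-0.3, 0.0, -2.3]
gripper_width: 0.519
grip_force: 30.0
```

Run:
```python
from h import *
s=snap(3,('side','wrist'));print(s['ee_pos'],R.from_rotvec(s['orientation']).as_matrix().round(3),s['q'].round(2),s['gripper_width'])
a=cv2.resize(cv2.imread('pics/wrist3.png')[60:330,130:420],None,fx=2,fy=2,interpolation=cv2.INTER_CUBIC)
b=cv2.resize(cv2.imread('pics/side3.png')[110:200,190:300],None,fx=2,fy=2,interpolation=cv2.INTER_CUBIC)
c=np.zeros((540,800,3),np.uint8);c[:,:580]=a;c[:180,580:]=b;cv2.imwrite('pics/w3.png',c)
```

```text
[0.51520011 0.26730277 0.11839793] [[ 0.973  0.231  0.003]
 [ 0.231 -0.973  0.001]
 [ 0.003 -0.    -1.   ]] [-0.2   0.27 -0.38  1.75  0.11  1.14 -1.95] 0.5200291110505844
```

View pics/w3.png

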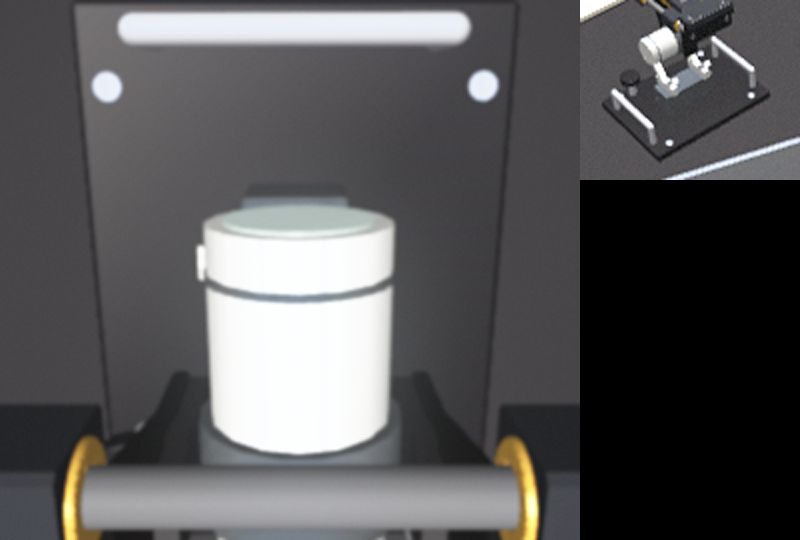

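Close view: barrel centred at column 299. The plate's centre line is at 297–299 and the pedestal edge spans 243–345, so it's nearly aligned.

Run:
```python
from h import *
from scipy.optimize import least_squares
s,d=pickle.load(open('pics/wrist3.pkl','rb'));W=cam(s,d)
pts=np.array([[.11,.08,.014],[.11,-.08,.014],[.045,.018,.05],[.045,-.018,.05],[.035,.0275,.084],[.025,.0275,.084]])
obs=np.array([(76,3),(517,6),(243,186),(346,186),(197,246),(197,279)])/2+[130,60]
def w(v,p):
    c,n=np.cos(v[2]),np.sin(v[2]);q=p.copy();q[:,:2]=p[:,:2]@np.array([[c,n],[-n,c]])+v[:2];return q
g=lambda v:(proj(w(v,pts),*W)-obs).ravel()
o=least_squares(g,[.517,.26,.21],loss='soft_l1');print(o.x,np.degrees(o.x[2]),g(o.x).round(1).tolist())
def f(n,u,z):p=back(np.array(u)/2+[130,60],z,*W);T=R.from_rotvec(s['orientation']).inv().apply(p-s['ee_pos']);print(n,p.round(4),T.round(4));return p
for n,u,z in(('sc',(107,87),.015),('sc',(484,86),.015),('edgeL',(98,300),.014),('edgeR',(500,300),.014),('edgeL',(105,400),.014),('edgeR',(492,400),.014),('han',(118,28),.05),('han',(470,28),.05),('pl',(76,3),.014),('pr',(517,6),.014),('pedL',(243,186),.05),('pedR',(346,186),.05),('ykL',(197,246),.084),('barL',(204,235),.1375),('barR',(394,235),.1375),('bartop',(299,206),.1575),('barring',(299,452),.16)):f(n,u,z)
print('move',moves(s,[o.x[0],o.x[1],.111],o.x[2]))
```

```text
[0.5142102  0.26936756 0.20230815] 11.591403299228004 [-2.2, -7.9, 6.0, -1.9, -1.5, 4.0, 2.0, 5.7, -0.2, -0.1, 0.0, 0.3]
sc [0.5757 0.3524 0.015 ] [ 0.0782 -0.0688  0.1037]
sc [0.6074 0.2201 0.015 ] [0.0785 0.0672 0.1036]
edgeL [0.495  0.3437 0.014 ] [-0.0024 -0.0789  0.1044]
edgeR [0.5315 0.1892 0.014 ] [-0.0025  0.0798  0.1044]
edgeL [0.4529 0.3344 0.014 ] [-0.0455 -0.0796  0.1043]
edgeR [0.4896 0.179  0.014 ] [-0.0456  0.08    0.1042]
han [0.5958 0.3429 0.05  ] [ 0.0957 -0.0549  0.0687]
han [0.6206 0.238  0.05  ] [0.0956 0.0528 0.0687]
pl [0.6012 0.3676 0.014 ] [ 0.1064 -0.0777  0.1048]
pr [0.6359 0.2168 0.014 ] [0.1054 0.077  0.1047]
pedL [0.5575 0.2956 0.05  ] [ 0.0474 -0.0178  0.0686]
pedR [0.5652 0.263  0.05  ] [0.0474 0.0158 0.0685]
ykL [0.5429 0.3032 0.084 ] [ 0.0351 -0.0286  0.0345]
barL [0.5589 0.2973 0.1375] [ 0.0495 -0.0191 -0.0189]
barR [0.5679 0.2592 0.1375] [ 0.0495  0.02   -0.019 ]
bartop [0.5724 0.2804 0.1575] [ 0.0588  0.0004 -0.0389]
barring [0.5271 0.2697 0.16  ] [ 0.0122  0.0004 -0.0416]
move (array([-0.05102861, -0.22340761,  0.73973736]), array([-0.00049406, -0.00310752,  0.03031443]))
```

Request:
send_rows([
  [[0,-0.05,1.5,0,0,-0.005,0.4],[0,0,1.3,0,0,0,0.4],[0,0,0.8,0,0,0,0.4],[0,0,0.4,0,0,0,0.4],[0,0,0.3,0,0,0,0.4]],
])

```text
time: 8.07
ee_pos: [0.5141, 0.2679, 0.0738]
orientation: [-3.119, -0.373, -0.0]
force: [-1.7, 2.9, 2.3]
gripper_width: 0.518
grip_force: 30.0
```

Request:
send_rows([
  [[0,0,0,0,0,0,0.4],[0,0,0.1,0,0,0,0.4],[0,0,0,0,0,0,0.4]],
])

```text
time: 8.45
ee_pos: [0.5142, 0.2682, 0.0735]
orientation: [-3.118, -0.373, -0.002]
force: [-2.4, 2.2, 3.8]
gripper_width: 0.521
grip_force: 30.0
```

Request:
send_rows([
  [[0,0,0.1,0,0,0,0.4],[0,0,0,0,0,0,0.4]],
])

```text
time: 8.7
ee_pos: [0.5144, 0.2686, 0.0731]
orientation: [-3.118, -0.373, -0.003]
force: [-3.7, 2.4, 6.7]
gripper_width: 0.519
grip_force: 30.0
```

Request:
send_rows([
  [[0,0,0.1,0,0,0,0.4],[0,0,0,0,0,0,0.4]],
])

```text
time: 8.95
ee_pos: [0.5144, 0.2686, 0.073]
orientation: [-3.118, -0.373, -0.003]
force: [-4.5, 1.6, 12.8]
gripper_width: 0.52
grip_force: 30.0
```

Request:
send_rows([
  [[0,0,0,0,0,0,0.6],[0,0,0,0,0,0,0.8],[0,0,0,0,0,0,0.8],[0,0,0,0,0,0,0.8]],
])

```text
time: 9.45
ee_pos: [0.5141, 0.2668, 0.0702]
orientation: [3.119, 0.372, -0.001]
force: [-0.5, 0.1, -0.4]
gripper_width: 0.779
grip_force: 0.0
```

Request:
send_rows([
  [[0,0,-1.5,0,0,0,0.8],[0,0,-3,0,0,0,0.8],[0,0,-4,0,0,0,0.8],[0,0,-4,0,0,0,0.8],[-2.5,0,-2.5,0,0,0,0.8]],
])

```text
time: 10.07
ee_pos: [0.4913, 0.2618, 0.2239]
orientation: [-3.118, -0.371, -0.006]
force: [0.0, 0.7, 0.8]
gripper_width: 0.803
grip_force: 0.0
```

Request:
send_rows([
  [[-2.5,0,0,0,0,0,0.8],[0,0,0,0,0,0,0.8],[0,0,0,0,0,0,0.8]],
])

```text
time: 10.45
ee_pos: [0.4662, 0.2554, 0.221]
orientation: [-3.119, -0.372, -0.002]
force: [-0.7, -0.1, 0.3]
gripper_width: 0.802
grip_force: 0.0
```

Run:
```python
from h import *
s=snap(4,('side','scene','wrist'));print(s['ee_pos'],R.from_rotvec(s['orientation']).as_matrix().round(3),s['q'].round(2),s['gripper_width'])
a=cv2.resize(cv2.imread('pics/wrist4.png')[0:270,130:420],None,fx=2,fy=2,interpolation=cv2.INTER_CUBIC)
b=cv2.resize(cv2.imread('pics/side4.png')[110:200,190:300],None,fx=2,fy=2,interpolation=cv2.INTER_CUBIC)
e=cv2.resize(cv2.imread('pics/side4.png')[300:360,300:400],None,fx=2.2,fy=3,interpolation=cv2.INTER_CUBIC)
c=np.zeros((540,800,3),np.uint8);c[:,:580]=a;c[:180,580:]=b;c[200:380,580:]=e;cv2.imwrite('pics/w4.png',c)
```

```text
[0.46615757 0.25542235 0.22043975] [[ 0.972  0.235 -0.   ]
 [ 0.235 -0.972  0.   ]
 [ 0.    -0.    -1.   ]] [-0.18  0.09 -0.39  1.74  0.04  1.32 -1.91] 0.798674423764187
```

View pics/w4.png

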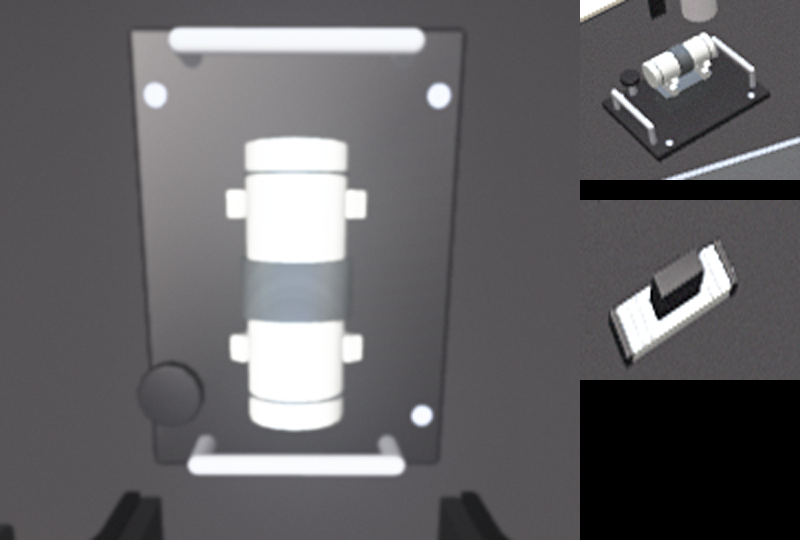

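Barrel seated in both yokes with the ring between them (ring at (297,291), ends at y 138 and 430). Now travelling to the lamp.

Request:
send_rows([
  [[-1.1,4,0,0,0,0,0.8],[-1.5,5.5,0,0,0,0,0.8],[-1.5,5.5,0,0,0,0,0.8],[-1.5,5.5,0,0,0,0,0.8],[-1.5,5.5,0,0,0,0,0.8]],
])

```text
time: 11.22
ee_pos: [0.4579, -0.0159, 0.2205]
orientation: [3.119, 0.372, 0.0]
force: [1.2, -0.1, 0.6]
gripper_width: 0.797
grip_force: 0.0
```

Request:
send_rows([
  [[-1.5,5.5,0,0,0,0,0.8],[-1.5,5.5,0,0,0,0,0.8],[-1.5,5.5,0,0,0,0,0.8],[-1.5,5.5,0,0,0,0,0.8],[-1.5,5.5,0,0,0,0,0.8]],
])

```text
time: 11.85
ee_pos: [0.4497, -0.301, 0.2203]
orientation: [3.119, 0.373, -0.0]
force: [0.9, 0.0, -0.7]
gripper_width: 0.801
grip_force: 0.0
```

Request:
send_rows([
  [[-1.5,5.5,0,0,0,0,0.8],[-0.4,1.5,0,0,0,0.136,0.8],[0,0,0,0,0,0.136,0.8],[0,0,0,0,0,0,0.8],[0,0,0,0,0,0,0.8]],
])

```text
time: 12.48
ee_pos: [0.4479, -0.3711, 0.2203]
orientation: [-3.141, 0.049, 0.001]
force: [-0.2, -0.4, 0.2]
gripper_width: 0.799
grip_force: 0.0
```

Run:
```python
from h import *
s,d=pickle.load(open('pics/wrist4.pkl','rb'));W=cam(s,d)
def f(n,u,z,o=(130,0)):p=back(np.array(u)/2+o,z,*W);print(n,p.round(4));return p
a=f('ringfar',(297,262),.113);b=f('ringnear',(297,321),.113);print((a+b)/2)
a=f('e1',(296,155),.09);b=f('e2',(296,415),.09);print(np.degrees(np.arctan2(*(a-b)[1::-1])))
L=f('y',(236,204),.084);Q=f('y',(356,204),.084);l=f('y',(240,348),.084);q=f('y',(352,348),.084);print((L+Q+l+q)/4,np.degrees(np.arctan2(*(L+Q-l-q)[1::-1])))
s=snap(5);print(s['ee_pos'],R.from_rotvec(s['orientation']).as_matrix().round(3),s['q'].round(2))
cv2.imwrite('pics/w5.png',cv2.resize(cv2.imread('pics/wrist5.png')[0:270,130:430],None,fx=2,fy=2,interpolation=cv2.INTER_CUBIC))
```

```text
ringfar [0.5229 0.2695 0.113 ]
ringnear [0.5014 0.2643 0.113 ]
[0.5121401  0.26686933 0.113     ]
e1 [0.5608 0.279  0.09  ]
e2 [0.458  0.2544 0.09  ]
13.503980870965801
y [0.5373 0.2984 0.084 ]
y [0.5487 0.2512 0.084 ]
y [0.4798 0.2843 0.084 ]
y [0.4911 0.2376 0.084 ]
[0.51421044 0.2678771  0.084     ] 13.503945346403903
[ 0.44789842 -0.37113388  0.2203162 ] [[ 1.    -0.031 -0.   ]
 [-0.031 -1.     0.   ]
 [-0.    -0.    -1.   ]] [ 0.42  0.18  0.26  1.64 -0.05  1.33 -0.92]
```

View pics/w5.png

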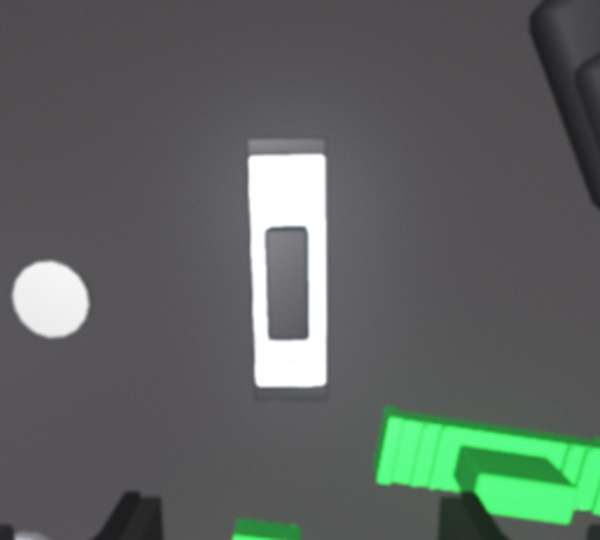

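Wrist view (2×): lamp grip top corners at (267,228), (307,228), (268,338) and (308,338). Bar corners at (248,140), (326,139), (255,400) and (327,400).

Run:
```python
from h import *
s,d=pickle.load(open('pics/wrist5.pkl','rb'));W=cam(s,d)
def g(us,z):
    p=[back(np.array(u)/2+(130,0),z,*W) for u in us];m=np.mean(p,0);e=p[0]+p[1]-p[2]-p[3];h=p[0]+p[2]-p[1]-p[3]
    y=np.arctan2(e[1],e[0]);print(m.round(4),np.degrees(y),np.linalg.norm(e)/2,np.linalg.norm(h)/2);return m,y
a,b=g([(267,227),(307,227),(268,339),(308,339)],.068);c,y=g([(248,140),(326,139),(255,400),(327,400)],.024)
print(moves(s,[*c[:2],.032],y),moves(s,[*a[:2],.032],b))
```

```text
[ 0.4935 -0.368   0.068 ] -1.5651547772626415 0.048749539592401435 0.017619657446701093
[ 0.4926 -0.3681  0.024 ] -1.1508670985405522 0.12821992264379736 0.037480610690788535
(array([ 4.4634983 , -0.44414489, 18.82984088]), array([-7.13435041e-05,  4.05423219e-04, -1.11606386e-02])) (array([ 4.55984187, -0.45602804, 18.8298026 ]), array([-6.98769797e-05,  4.05676655e-04, -3.92995463e-03]))
```

Request:
send_rows([
  [[4.5,-0.45,0,0,0,-0.008,0.8],[0,0,5,0,0,0,0.8],[0,0,6,0,0,0,0.8],[0,0,4.5,0,0,0,0.8],[0,0,2,0,0,0,0.8]],
])

```text
time: 13.15
ee_pos: [0.4914, -0.367, 0.0428]
orientation: [-3.139, 0.039, 0.006]
force: [-0.3, 0.3, 0.5]
gripper_width: 0.798
grip_force: 0.0
```

Request:
send_rows([
  [[0,0,1.2,0,0,0,0.8],[0,0,0,0,0,0,0.8],[0,0,0,0,0,0,0.1],[0,0,0,0,0,0,0.1],[0,0,0,0,0,0,0.1]],
])

```text
time: 13.78
ee_pos: [0.4932, -0.3687, 0.0344]
orientation: [3.141, -0.041, 0.002]
force: [0.7, -0.3, -0.0]
gripper_width: 0.542
grip_force: 0.0
```

Request:
send_rows([
  [[0,0,0,0,0,0,0.1],[0,0,0,0,0,0,0.1],[0,0,0,0,0,0,0.1],[0,0,0,0,0,0,0.1],[0,0,0,0,0,0,0.1]],
])

```text
time: 14.4
ee_pos: [0.4928, -0.3679, 0.0335]
orientation: [-3.141, 0.041, 0.0]
force: [-0.6, 2.4, 0.2]
gripper_width: 0.228
grip_force: 29.9
```

Run:
```python
from h import *
from plant import r
s=r.observe();print(s)
```

```text
{'time': 14.4, 'q': array([ 0.41641067,  0.40684312,  0.22171711,  1.74765756, -0.10418273,
        0.99901152, -0.91960894]), 'dq': array([ 1.02190768e-03, -1.26244005e-03, -6.23636421e-06, -1.53440748e-04,
       -4.63124609e-05,  1.86427536e-04, -1.28891368e-03]), 'joint_torque': array([ 7.82823041e-01, -4.81509554e+01,  3.95339996e+00, -2.72502887e+01,
        3.47634964e-01, -4.38600685e-01,  6.52622577e-03]), 'ee_pos': array([ 0.49279673, -0.36792286,  0.03346598]), 'orientation': array([-3.14067970e+00,  4.07188411e-02,  2.68477541e-04]), 'force': array([-0.55469439,  2.41907962,  0.22399662]), 'torque': array([0.46495666, 0.13467255, 0.04622823]), 'grip_force': 29.923310250596842, 'gripper_width': 0.22839793628606359}
```

Request:
send_rows([
  [[0,0,-1.5,0,0,0,0.1],[0,0,-4,0,0,0,0.1],[0,0,-5.5,0,0,0,0.1],[0,0,-5.5,0,0,0,0.1],[0,0,-4.2,0,0,0,0.1]],
])

```text
time: 15.02
ee_pos: [0.4928, -0.3693, 0.2443]
orientation: [3.139, -0.042, 0.004]
force: [0.5, -1.1, -2.4]
gripper_width: 0.222
grip_force: 29.9
```

Request:
send_rows([
  [[0,-2.5,0,0,0,0,0.1],[0,-4.5,0,0,0,0,0.1],[0,-5,0,0,0,0,0.1],[0,-5,0,0,0,0,0.1],[0,-5,0,0,0,0,0.1]],
])

```text
time: 15.65
ee_pos: [0.4982, -0.1475, 0.2414]
orientation: [3.141, -0.043, 0.002]
force: [1.3, -0.4, -2.3]
gripper_width: 0.229
grip_force: 29.9
```

Request:
send_rows([
  [[0,-5,0,0,0,0,0.1],[0,-5,0,0,0,0,0.1],[0,-5,0,0,0,0,0.1],[0,-5,0,0,0,0,0.1],[0,-5,0,0,0,0,0.1]],
])

```text
time: 16.27
ee_pos: [0.5051, 0.1023, 0.2414]
orientation: [3.141, -0.043, 0.003]
force: [0.9, 0.1, -2.3]
gripper_width: 0.228
grip_force: 29.9
```

Request:
send_rows([
  [[0.5,-5,0,0,0,0,0.1],[0,-5,0,0,0,0,0.1],[0,-4.5,0,0,0,0,0.1],[0,-2.1,0,0,0,-0.07,0.1],[0,0,0,0,0,-0.1,0.1]],
])

```text
time: 16.9
ee_pos: [0.514, 0.2687, 0.2408]
orientation: [3.133, 0.237, 0.0]
force: [0.7, -0.4, -2.7]
gripper_width: 0.228
grip_force: 29.9
```

Request:
send_rows([
  [[0,0,0,0,0,-0.092,0.1],[0,0,0,0,0,0,0.1],[0,0,0,0,0,0,0.1],[0,0,0,0,0,0,0.1]],
])

```text
time: 17.4
ee_pos: [0.5146, 0.2668, 0.2407]
orientation: [3.12, 0.368, 0.0]
force: [-0.4, 1.1, -3.3]
gripper_width: 0.229
grip_force: 29.9
```

Run:
```python
from h import *
s=snap(6,('side','scene','wrist'))
M=R.from_rotvec(s['orientation']).as_matrix();print(s['ee_pos'],M.round(4),s['gripper_width'],s['torque'],s['force'])
print(moves(s,[.5138,.2677,.1615],np.radians(13.5)))
a=cv2.resize(cv2.imread('pics/wrist6.png')[0:300,130:420],None,fx=1.8,fy=1.8,interpolation=cv2.INTER_CUBIC)
b=cv2.resize(cv2.imread('pics/side6.png')[70:200,190:310],None,fx=2.2,fy=2.2,interpolation=cv2.INTER_CUBIC)
e=cv2.resize(cv2.imread('pics/scene6.png')[100:230,270:390],None,fx=2.2,fy=2,interpolation=cv2.INTER_CUBIC)
c=np.zeros((546,800,3),np.uint8);c[:540,:522]=a;c[:286,530:794]=b;c[286:546,530:794]=e;cv2.imwrite('pics/w6.png',c)
```

```text
[0.51447784 0.26708525 0.24062859] [[ 9.724e-01  2.331e-01  2.000e-04]
 [ 2.331e-01 -9.724e-01 -1.000e-04]
 [ 2.000e-04  2.000e-04 -1.000e+00]] 0.22776082568541833 [0.01605143 0.15851855 0.00230492] [ 0.17940231 -0.45820835 -2.92491179]
(array([-0.05290492, -0.07711261,  7.91283542]), array([ 0.00019321, -0.00016697, -0.00031191]))
```

View pics/w6.png

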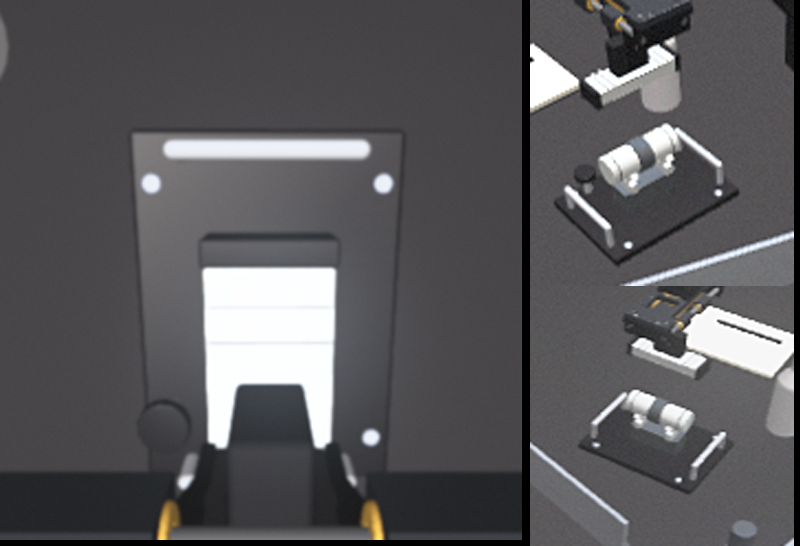

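Lamp held level above the seated barrel. Its far cap edge is at (200–338, 240), parallel to the fixture. Lowering.

Request:
send_rows([
  [[-0.05,-0.07,2,0,0,0,0.1],[0,0,2.5,0,0,0,0.1],[0,0,1.5,0,0,0,0.1],[0,0,0.8,0,0,0,0.1],[0,0,0.4,0,0,0,0.1]],
])

```text
time: 18.18
ee_pos: [0.514, 0.2679, 0.1686]
orientation: [-3.12, -0.37, -0.001]
force: [-0.1, -0.1, -2.3]
gripper_width: 0.225
grip_force: 29.9
```

Request:
send_rows([
  [[0,0,0.4,0,0,0,0.1],[0,0,0.3,0,0,0,0.1],[0,0,0,0,0,0,0.1],[0,0,0,0,0,0,0.1],[0,0,0,0,0,0,0.1]],
])

```text
time: 18.8
ee_pos: [0.5139, 0.2679, 0.1618]
orientation: [-3.12, -0.37, -0.001]
force: [-0.3, -1.0, -2.9]
gripper_width: 0.225
grip_force: 29.9
```

Run:
```python
from h import *
s,d=pickle.load(open('pics/wrist6.pkl','rb'));W=cam(s,d)
z=s['ee_pos'][2]-.0335+.024
for u in((200,240),(339,239),(203,268),(336,268)):print((R.from_rotvec(s['orientation']).inv().apply(back(np.array(u)/1.8+[130,0],z,*W)-s['ee_pos'])).round(4))
s=snap(7,('side','scene'))
M=R.from_rotvec(s['orientation']).as_matrix();print(s['ee_pos'],M.round(4),s['gripper_width'],s['force'],s['dq'].round(4))
print(moves(s,[.5138,.2677,.1615],np.radians(13.5)))
b=cv2.resize(cv2.imread('pics/side7.png')[90:200,190:310],None,fx=3.3,fy=3.3,interpolation=cv2.INTER_CUBIC)
e=cv2.resize(cv2.imread('pics/scene7.png')[120:230,270:390],None,fx=3.3,fy=3.3,interpolation=cv2.INTER_CUBIC)
cv2.imwrite('pics/w7.png',np.hstack([b,e]))
```

```text
[ 0.065  -0.0178  0.0095]
[0.0652 0.0189 0.0095]
[ 0.0576 -0.0173  0.0095]
[0.0576 0.0184 0.0095]
[0.51386911 0.26786696 0.16174078] [[ 9.723e-01  2.336e-01  4.000e-04]
 [ 2.336e-01 -9.723e-01  1.000e-04]
 [ 4.000e-04 -0.000e+00 -1.000e+00]] 0.22373355013118126 [ 0.51744842 -0.19436931 -2.68079255] [ 0.0005 -0.0008  0.      0.0007 -0.0001  0.0015 -0.0007]
(array([-0.01062915,  0.01462024,  0.02407354]), array([-2.32103084e-05, -3.76048653e-04,  1.76395943e-04]))
```

View pics/w7.png

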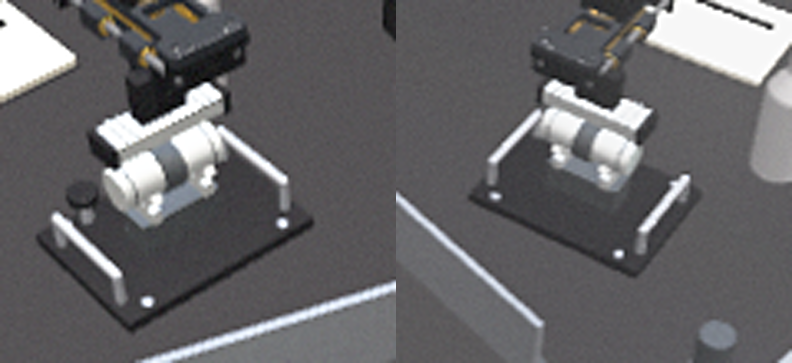

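The lamp is centred on the grasp (its cap edge measures 65 mm from the tool centre), level and still, about 15 mm above the ring. It lies along the barrel, and the barrel is undisturbed. Handing in.

```bash
python3 -c "
from plant import ticket
print(ticket.job_done())"
```

```text
the job is handed in; nothing more can be done
None
```

I seated the barrel in both V yokes and let go of it, then handed the job in at about 19 s with the lamp held still and level, centred along the barrel about 15 mm above its focus ring; no verdict came back.

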